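# Spot-test three brass blanks with a spring-tip probe

### The arm

A 7-joint arm with a two-finger parallel gripper is mounted at the origin on the work surface. World frame = base frame: x ahead of the robot, y to its left, z up, the work surface at z = 0. Lengths are in m, angles in rad, forces in N, time in s.
With the tool pointing down it reaches from about 0.425 to 0.825 m from the base axis. Payload 3.6 kg.
Tool frame: the origin (TCP) lies between the finger pads; the fingertips stand 8 mm ahead of it and the grasp point (between the pads) lies 11 mm behind it; z points along the fingers, y is the line along which they close (so a half turn about z gives the same grasp; the last joint's range is limited). The gripper opens to 93 mm and grips with 3 to 60 N. Pads are 15 mm wide; open, the fingers measure 128 mm over their backs; the gripper's body (75 mm by 188 mm) begins 65 mm behind the grasp point.
Start: joints at [-1.183, 0.615, -0.013, 1.423, 0.008, 1.103, -0.04], TCP at [0.262, 0.595, 0.227] pointing down, gripper open.
Joint ranges: [-3.12, 3.12], [-0.3, 2.06], [-1.34, 1.32], [0.26, 2.42], [-1.36, 4.5], [0.01, 1.98], [-2.84, 2.84]. Speed limits (rad/s): [2.79, 2.79, 3.14, 3.14, 3.14, 3.14, 3.14].

### API

Orientations are given as a unit quaternion [x, y, z, w].
In Python, from bench import ctrl, capture, spot_in, outline_of, spot_point gives the robot as it stands.
- The arm moves only by the tool send_rows, never from a script. Its argument "increments" is a list of rows, each a list of 3 entries, a list of its own where there are three numbers: the shift along the tool's x, y, z in cm, then the turn, a rotation vector about the tool's x, y, z in degrees, then the finger opening in cm, from 0 to 9.3. In form: [[[tx, ty, tz], [ax, ay, az], jaw], ...]. A call has exactly 10 rows; each row is the pose to reach, as a shift and turn from the pose commanded when the call began, along the tool's axes at that moment; what a row does not reach only later rows make up. A row lasts 1/8 s, in which the tool goes at most 62.5 mm and 10.7 degrees, less where a joint would pass 70% of its speed; a pose out of reach is approached as far as the arm can. A call with a gripper value outside its range is refused whole. The fingers move at their own pace and stop on an object; the grip force is fixed at half the most. Time passes only in rows, so rows that repeat a pose let the fingers close, or fill a call up. It gives the time, the measured TCP pose, the force, the opening and the grip force at its end, in the units of the state.
- ctrl.get_state(): the state, without advancing time (a new reading comes with each control period).
- capture(name): name is "scene" or "side" or "wrist"; returns a dict with "color" (420x560x3 uint8, red, green, blue), "fx", "fy", "cx", "cy" (pixels), "position" and "orientation" of the camera in the world. Camera axes: x right, y down, z forward; pixel columns grow to the right and rows downward; lengths in m; the calibration is good to about 2 mm. The wrist camera is an equidistant fisheye: a pixel r from the principal point sees the ray r / f radians off the axis. A picture is of the moment at which its call begins. There is no depth.
- ctrl.hand_in(): hands the job in; it is judged then, once.
Trained networks look in a picture, given as the dict that the camera call returned (one of the last four; its "shot" number tells which), for a name from the list of things; names that differ only in an ending like _2 or _b are one class to them, and where a whole thing is asked for, a point or a joint stands for the part that bears it (a point fixed in the world has none). Each returns a list of dicts, best first, with "p" (0 to 1); they miss things now and then, are a little off and sometimes report something else, mostly with a low value. They report only what shows in the picture. A call takes as long as a camera call.
- spot_in(name, picture): "uv" ([column, row] in pixels, amid what is visible of it).
- outline_of(name, picture): "mask" (420x560 bool, what is visible of it) and "uv" ([column, row] in pixels, amid what is visible of it).
- spot_point(name, picture): "uv" ([column, row] in pixels: a listed point, or the origin of a listed thing).
The state is a dict: "time_s": time; "joints": joint angles; "joint_vel": joint speeds; "joint_torque": joint torques, N m; "tcp_pos": TCP position; "ee_rot": TCP orientation; "contact_force": force on the tool from outside, world axes, zero at the start; "wrist_torque": the same for the moment, N m; "finger_gap": opening from 0.0 (shut) to 1.0 (fully open); "finger_force": force on a finger pad.
Only numpy, scipy, OpenCV 4.12 (cv2) and the standard library are available. Lean on these libraries where they do the work, as an engineer would, in place of code of your own. Each camera call takes 0.05 s, during which the arm holds its last target. There are 200 camera calls.

### The job

Zero the metal tester by pushing its sprung lever away from its front, all the way to the stop, and letting it spring back. Then take the probe from its fork and press its sprung tip on the black spot of the round blank, then of the square one, then of the long bar: let the tip give a few millimetres but never bottom out, and hold it there for half a second each time. Finally hang the probe back upright by its collar in the fork, near the middle of the arms; do not shift the blanks or disturb the ring mandrel, bottle and screwdriver.

Things in the scene. Friction and masses are not known exactly. Their poses are not given: they have to be found in the camera images.
- tester: grey bench instrument, fixed, 140 (x) x 100 (y) x 55 mm high, with a dark display on its rear top; origin at the centre of its underside; its front faces its own -x; the lever stands on the front half of its top
- zero_lever (a joint): angle of the tester's sprung lever (rad): 0 at rest, leaning 0.35 rad to the tester's front (-x); grows as it is pushed to the tester's rear (+x); stop at 0.7; the spring returns it; about 4 N at the paddle at the stop
- zero_lever_tip (a point): centre of the lever's black paddle (34 mm wide along the tester's y, 28 mm tall, 11 mm thick), 58 mm from the hinge; it moves with the lever
- zero_lever_hinge (a point): hinge of the lever: 68 mm above the bench, at x = -35 mm, y = 0 of the tester; axis along the tester's y
- stand: fixed probe stand: base 110 (x) x 90 (y) x 10 mm; a post at its rear (x = 34 to 50 mm) carries two level fork arms, 14 mm wide, 8 mm thick, tops 105 mm above the bench (the highest part), running to x = -34 mm; between them a slot 16 mm wide along y = 0, open to -x, above and below; origin at the centre of the underside
- fork_seat (a point): the place on top of the fork arms, in the middle of the slot, where the collar's underside rests: x = -12 mm, y = 0, z = 105 mm of the stand
- probe: loose upright probe, 90 g, hanging in the fork: steel collar of diameter 28 mm, 6 mm thick; above it a black square handle 16 x 16 mm, from 6 to 54 mm above the collar's underside; below it a 9 mm round shaft down to 68 mm and a 6 mm sprung brass tip down to 87 mm. Origin at the centre of the collar's underside, z up along the handle, x and y square to the handle's faces
- plunger (a joint): how far the probe's sprung tip is pushed in (m): 0 free, bottoms out at 0.010; needs about 1 N to start and 6 N at the bottom
- probe_tip (a point): the rounded end of the probe's sprung tip, 87 mm below the collar's underside when free
- block_disc: fixed bright steel bench block, 80 x 80 x 20 mm high; origin at the centre of its underside, on the bench; sides along its x and y; the round blank lies on it
- block_square: fixed wooden bench block, 80 x 80 x 45 mm high; origin at the centre of its underside, on the bench; sides along its x and y; the square blank lies on it
- block_bar: fixed dark steel bench block, 80 x 80 x 32 mm high; origin at the centre of its underside, on the bench; sides along its x and y; the long bar lies on it
- disc: round brass blank, diameter 44 mm, 8 mm thick, loose; origin at the centre of its underside
- disc_spot (a point): centre of the black spot (12 mm diameter) on top of the round blank, at its middle
- square: square brass blank, 40 x 40 x 8 mm, loose; origin at the centre of its underside
- square_spot (a point): centre of the black spot (12 mm diameter) on top of the square blank, near one corner, 9 mm off the middle both ways
- bar: long brass bar blank, 62 (x) x 22 (y) x 8 mm, loose; origin at the centre of its underside
- bar_spot (a point): centre of the black spot (12 mm diameter) on top of the bar, near its +x end, 18 mm from the middle
- mandrel: bystander: upright steel ring mandrel, loose, round foot of diameter 56 mm and 18 mm high, tapered rod (25 to 15 mm in diameter) up to 220 mm; origin at the centre of its underside
- bottle: bystander: closed amber bottle with a white cap, diameter 50 mm, 150 mm high, loose; origin at the centre of its underside
- driver: bystander: wood-handled screwdriver 160 mm long lying on the bench, loose, along its own x; origin under its middle

How it is judged:
By the outcome, as a careful person would: the job done as asked, in the order asked, and still so for the second after the job is handed in, with the robot touching nothing.
It also fails if it takes over 72 s, if anything falls off the work surface, if the arm or the gripper's body presses on something with over 40 N, if the wrist force passes 120 N, or if a joint passes its speed limit or range.

## Working session

There is one attempt and no reset: what is moved stays moved. The work goes in short steps, Python scripts to look and compute and a tool call to move; the robot and the scene stay as the last step left them, time stands still between calls to the robot, and variables do not carry over. Pictures are saved under pics/ and viewed, at most 10 in all, crops included, and the job is handed in when it is done.

Besides the shell and the picture viewer there is one more tool, called after "Emit:" as name([rows], argument=value, ...), one row to a line, values as JSON. send_rows: Moves the arm, as the interface text tells. Its arguments: {"type":"object","properties":{"increments":{"type":"array","items":{"type":"array"}}},"required":["increments"]}

```bash
mkdir -p pics; ls; cat > h.py <<'E'
import numpy as np, cv2
from scipy.spatial.transform import Rotation as R
from bench import ctrl, capture, spot_in, outline_of, spot_point
def ray(c,uv):
    x=(uv[0]-c['cx'])/c['fx']; y=(uv[1]-c['cy'])/c['fy']
    if c.get('name')=='wrist':
        r=np.hypot(x,y); s=np.sin(r)/max(r,1e-9); d=np.array([x*s,y*s,np.cos(r)])
    else: d=np.array([x,y,1.]); 
    d/=np.linalg.norm(d)
    return np.array(c['position']), R.from_quat(c['orientation']).apply(d)
def atz(c,uv,z):
    p,d=ray(c,uv); return p+d*(z-p[2])/d[2]
def tri(obs):
    A=np.zeros((3,3));b=np.zeros(3)
    for c,uv in obs:
        p,d=ray(c,uv);M=np.eye(3)-np.outer(d,d);A+=M;b+=M@p
    x=np.linalg.solve(A,b)
    return x,[np.linalg.norm((np.eye(3)-np.outer(d,d))@(x-p)) for p,d in [ray(*o) for o in obs]]
def cap(n):
    c=capture(n); c['name']=n; return c
def save(c,f): cv2.imwrite('pics/'+f,c['color'][:,:,::-1])
E
python3 - <<'E'
from h import *
np.set_printoptions(precision=4,suppress=True)
s=ctrl.get_state(); print(s)
C={n:cap(n) for n in ('scene','side','wrist')}
for n,c in C.items(): print(n,c['position'],c['orientation'],c['fx'],c['cx'],c['cy'])
cv2.imwrite('pics/a.png',cv2.resize(C['scene']['color'][:,:,::-1],(800,600)));cv2.imwrite('pics/b.png',cv2.resize(C['side']['color'][:,:,::-1],(800,600)))
H=dict(tester=0,zero_lever_tip=.122,zero_lever_hinge=.068,stand=0,fork_seat=.105,probe=.105,probe_tip=.018,block_disc=0,block_square=0,block_bar=0,disc=.02,disc_spot=.028,square=.045,square_spot=.053,bar=.032,bar_spot=.04,mandrel=0,bottle=0,driver=0)
for k,z in H.items():
    for n,c in C.items():
        for r in spot_point(k,c)[:1]:
            print(k,n,round(r['p'],2),np.round(r['uv'],1),atz(c,r['uv'],z))
E
```

```text
pics
{'time_s': 0.0, 'joints': array([-1.1825,  0.6159, -0.0126,  1.4249,  0.0081,  1.1034, -0.0404]), 'joint_vel': array([ 0.001 ,  0.0003,  0.0015,  0.0005, -0.0011,  0.0002,  0.0001]), 'joint_torque': array([  0.0001, -45.8935,   0.209 , -16.5744,  -0.0611,   0.0206,
         0.0002]), 'tcp_pos': array([0.2616, 0.5942, 0.2255]), 'ee_rot': array([ 0.2059,  0.9786, -0.0012, -0.0002]), 'contact_force': array([-0.7138, -0.2509, -0.3985]), 'wrist_torque': array([-0.041 ,  0.0121, -0.0271]), 'finger_force': 0.0, 'finger_gap': 1.0010373539408646}
scene [ 1.366  -0.506   0.7017] [ 0.7719  0.4207 -0.2274 -0.4189] 413.836759701467 280.4715000753487 206.86930357031636
side [ 0.5367 -0.823   0.9216] [ 0.925  -0.0291  0.0041 -0.3788] 524.2121465611962 284.4389751106557 210.64970959813465
wrist [0.2003 0.621  0.384 ] [0.8309 0.5421 0.0678 0.1056] 325.19226210127806 281.64804599492135 216.77358879781085
tester scene 0.65 [155.2 268.2] [ 0.5288 -0.3412  0.    ]
tester side 0.86 [274.2 375.8] [ 0.5309 -0.3515 -0.    ]
zero_lever_tip scene 0.6 [298.6 245.8] [ 0.7751 -0.0748  0.122 ]
zero_lever_tip 
[... 1120 characters left out ...]
0.1961  0.045 ]
square_spot scene 0.5 [300.9 193.5] [0.5009 0.1276 0.053 ]
square_spot side 0.68 [247.7 187.2] [0.488  0.1169 0.053 ]
bar scene 0.56 [210.8 230.4] [ 0.4986 -0.1706  0.032 ]
bar side 0.78 [253.5 293.2] [ 0.4963 -0.1828  0.032 ]
bar_spot scene 0.56 [202.3 226.3] [ 0.4791 -0.1862  0.04  ]
bar_spot side 0.56 [242.4 285.7] [ 0.474  -0.1681  0.04  ]
mandrel scene 0.82 [262.5 230.1] [ 0.5359 -0.0297  0.    ]
mandrel side 0.8 [264.5 247.1] [ 0.5223 -0.032   0.    ]
bottle scene 0.57 [339.5 227.2] [0.6441 0.1647 0.    ]
bottle side 0.7 [310.  187.3] [0.6454 0.1622 0.    ]
driver scene 0.66 [252.5 278.5] [ 0.6949 -0.153   0.    ]
driver side 0.87 [344.2 282.7] [ 0.6917 -0.1453  0.    ]
```

View pics/a.png

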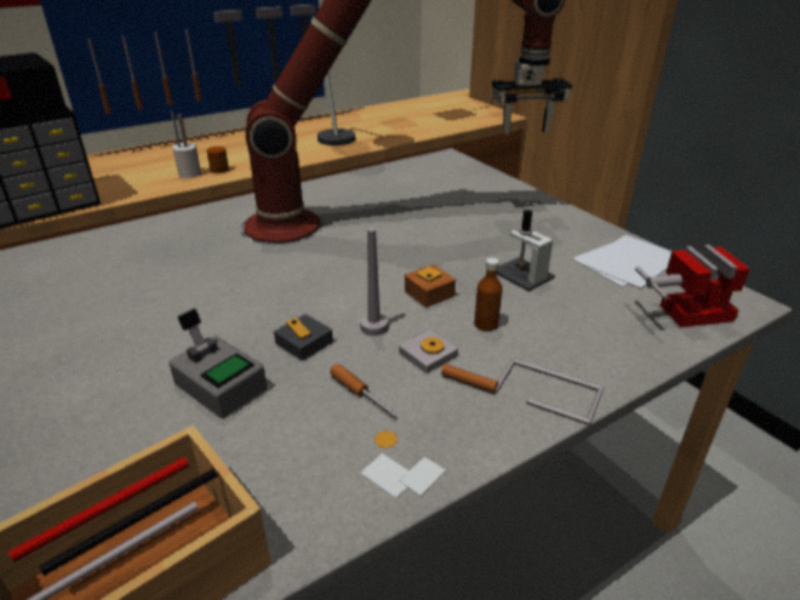

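View pics/b.png

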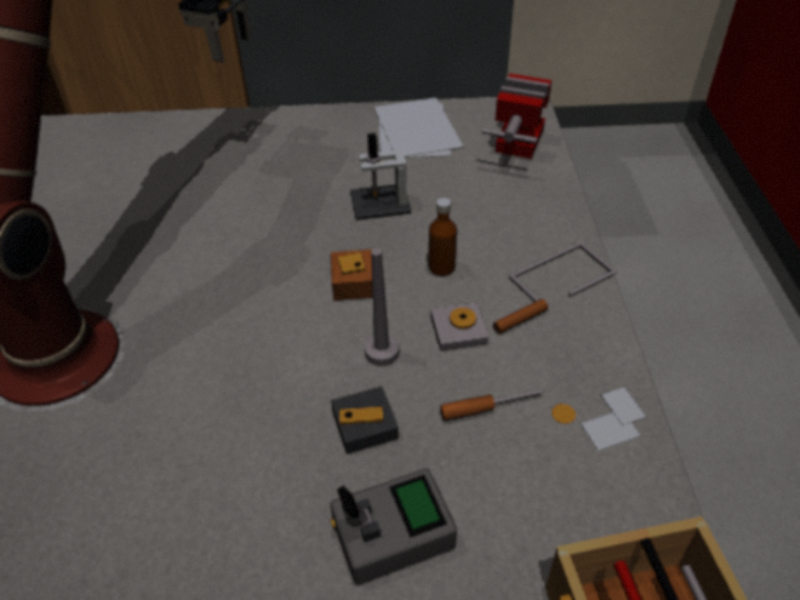

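The scene shows the tester with its lever at about (190,320) px of 800x600, the bar, square and disc blocks, the mandrel, the bottle, and the stand with the probe at (527,250). The network estimates agree with this. I'll fly to a viewpoint over the left half for a wrist picture.

Emit:
send_rows([
  [[-5,-3.2,-3],[0,0,8],0],
  [[-10,-6.4,-6],[0,0,16],0],
  [[-15,-9.6,-9],[0,0,24],0],
  [[-20,-12.8,-10.5],[0,0,33],0],
  [[-25,-16,-10.5],[0,0,42],0],
  [[-30,-19.2,-10.5],[0,0,50],0],
  [[-35,-22.4,-10.5],[0,0,58],0],
  [[-39.7,-25.6,-10.5],[0,0,66],0],
  [[-39.7,-25.6,-10.5],[0,0,66],0],
  [[-39.7,-25.6,-10.5],[0,0,66],0],
])

```text
time_s: 4.25
tcp_pos: [0.5217, 0.2014, 0.3316]
ee_rot: [0.705, 0.709, 0.0, -0.001]
contact_force: [-1.0, 1.4, -0.1]
finger_gap: 0.015
finger_force: 0.0
```

```bash
cat >> h.py <<'E'
np.set_printoptions(precision=4,suppress=True)
H=dict(tester=0,zero_lever_tip=.122,zero_lever_hinge=.068,stand=0,fork_seat=.105,probe=.105,block_disc=0,block_square=0,block_bar=0,disc=.02,disc_spot=.028,square=.045,square_spot=.053,bar=.032,bar_spot=.04,mandrel=0,bottle=0,driver=0)
def look(c,keys=H):
    for k in keys:
        for r in spot_point(k,c)[:1]: print(k,c['name'],round(r['p'],2),np.round(r['uv'],1),atz(c,r['uv'],H[k]))
def st():
    s=ctrl.get_state(); X=R.from_quat(s['ee_rot']).as_matrix()
    print('t',round(s['time_s'],2),'tcp',s['tcp_pos'],'phi',np.degrees(np.arctan2(X[1,0],X[0,0])).round(2),'z',X[:,2],'F',s['contact_force'],'gap',round(s['finger_gap']*93,1),'ff',s['finger_force'],'j',s['joints'])
    return s
def go(target,phi=None):
    "delta (cm, deg) in tool axes from the measured pose"
    s=ctrl.get_state(); Rm=R.from_quat(s['ee_rot']); X=Rm.as_matrix()
    d=X.T@(np.array(target)-s['tcp_pos'])*100
    out=[d.round(2)]
    if phi is not None:
        f=np.radians(phi); T=np.array([[np.cos(f),np.sin(f),0],[np.sin(f),-np.cos(f),0],[0,0,-1]])
        out.append(np.degrees(R.from_matrix(X.T@T).as_rotvec()).round(2))
    print('go',*out)
E
python3 - <<'E'
from h import *
st(); c=cap('wrist'); print(c['position']); cv2.imwrite('pics/w1.png',cv2.resize(c['color'][:,:,::-1],(800,600)))
look(c)
E
```

```text
t 4.25 tcp [0.5217 0.2014 0.3316] phi 90.3 z [-0.0007  0.001  -1.    ] F [-0.9872  1.3731 -0.1326] gap 1.4 ff 0.0 j [-0.642   0.4008  0.3579  1.5283 -0.1463  1.2392 -0.2571]
[0.5227 0.2685 0.49  ]
stand wrist 0.72 [295.4  74.8] [0.5428 0.3614 0.    ]
fork_seat wrist 0.66 [287.2  59.1] [0.5288 0.3608 0.105 ]
probe wrist 0.81 [293.2  58.5] [0.5359 0.3616 0.105 ]
block_disc wrist 0.23 [358.5 202.5] [0.6439 0.1672 0.    ]
disc wrist 0.37 [361.3 202.5] [0.6433 0.1714 0.02  ]
disc_spot wrist 0.57 [259.3 222.6] [0.4905 0.1416 0.028 ]
square wrist 0.59 [257.3 230.3] [0.4887 0.1348 0.045 ]
square_spot wrist 0.74 [262.6 235.8] [0.4967 0.1292 0.053 ]
bottle wrist 0.77 [358.  201.8] [0.643  0.1683 0.    ]
```

View pics/w1.png

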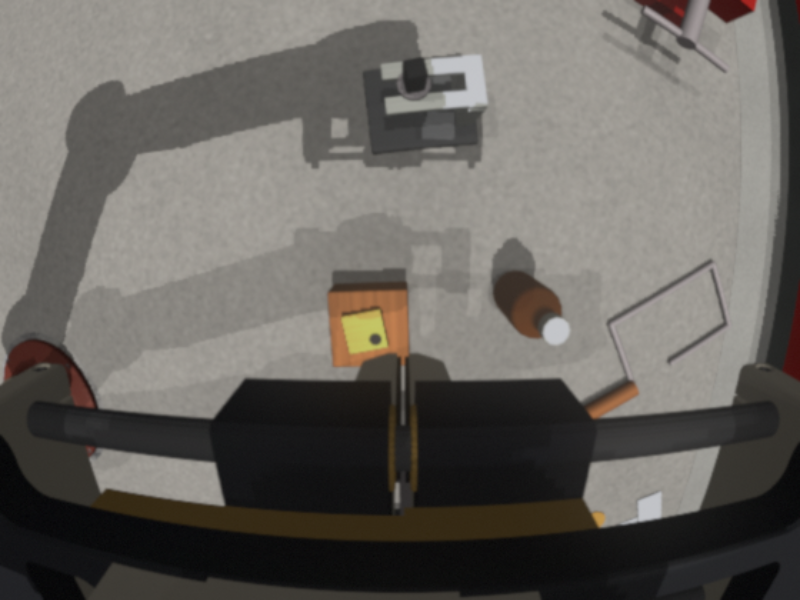

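The wrist picture shows the stand with its fork open to the left, tilted a few degrees, with the probe at (415,75) of 800x600. The square's black spot at (375,339) agrees with the network. The networks misname the bottle as the disc. Next I'll view the tester and bar.

Emit:
send_rows([
  [[-6,-1,0],[0,0,0],0],
  [[-12,-2,0],[0,0,0],0],
  [[-18,-3,0],[0,0,0],0],
  [[-24,-4,0],[0,0,0],0],
  [[-30,-5,0],[0,0,0],0],
  [[-36,-6,0],[0,0,0],0],
  [[-42,-7,0],[0,0,0],0],
  [[-48,-8,0],[0,0,0],0],
  [[-56,-9,0],[0,0,0],0],
  [[-56,-9,0],[0,0,0],0],
])

```text
time_s: 6.45
tcp_pos: [0.4319, -0.3644, 0.3317]
ee_rot: [0.708, 0.706, -0.001, 0.0]
contact_force: [0.6, -0.2, 0.2]
finger_gap: 0.001
finger_force: 0.0
```

```bash
python3 - <<'E'
from h import *
st(); c=cap('wrist'); cv2.imwrite('pics/w2.png',cv2.resize(c['color'][:,:,::-1],(800,600)))
look(c,['tester','zero_lever_tip','zero_lever_hinge','bar','bar_spot','block_bar','mandrel'])
m=outline_of('tester',c)[0]['mask'].astype(np.uint8)
# boundary pixels to top plane z=.055
ct=max(cv2.findContours(m,0,2)[0],key=cv2.contourArea)[:,0]
P=np.array([atz(c,u,.055)[:2] for u in ct]); r=cv2.minAreaRect((P*1000).astype(np.float32)); print(r)
m=outline_of('bar',c)[0]['mask'].astype(np.uint8)
ct=max(cv2.findContours(m,0,2)[0],key=cv2.contourArea)[:,0]
P=np.array([atz(c,u,.04)[:2] for u in ct]); print(cv2.minAreaRect((P*1000).astype(np.float32)))
E
```

```text
t 6.45 tcp [ 0.4319 -0.3644  0.3317] phi 89.81 z [-0.0014 -0.0028 -1.    ] F [ 0.5527 -0.1617  0.2323] gap 0.1 ff 0.0 j [ 0.3127  0.4325  0.5442  1.5164 -0.2272  1.2557  0.8832]
tester wrist 0.95 [345.4 170. ] [ 0.5306 -0.35    0.    ]
zero_lever_tip wrist 0.86 [327.8 196.7] [ 0.4866 -0.3681  0.122 ]
zero_lever_hinge wrist 0.63 [325.9  52.2] [ 0.4909 -0.1866  0.068 ]
bar wrist 0.87 [327.6  50. ] [ 0.4982 -0.1738  0.032 ]
bar_spot wrist 0.91 [316.9  52. ] [ 0.4822 -0.1795  0.04  ]
block_bar wrist 0.91 [324.5  53.1] [ 0.498  -0.1704  0.    ]
mandrel wrist 0.64 [317.6  52.9] [ 0.4875 -0.1705  0.    ]
((533.0972290039062, -346.31903076171875), (141.95835876464844, 101.88595581054688), 18.199447631835938)
((497.7718200683594, -178.63385009765625), (62.314186096191406, 24.047199249267578), 2.676755666732788)
```

View pics/w2.png

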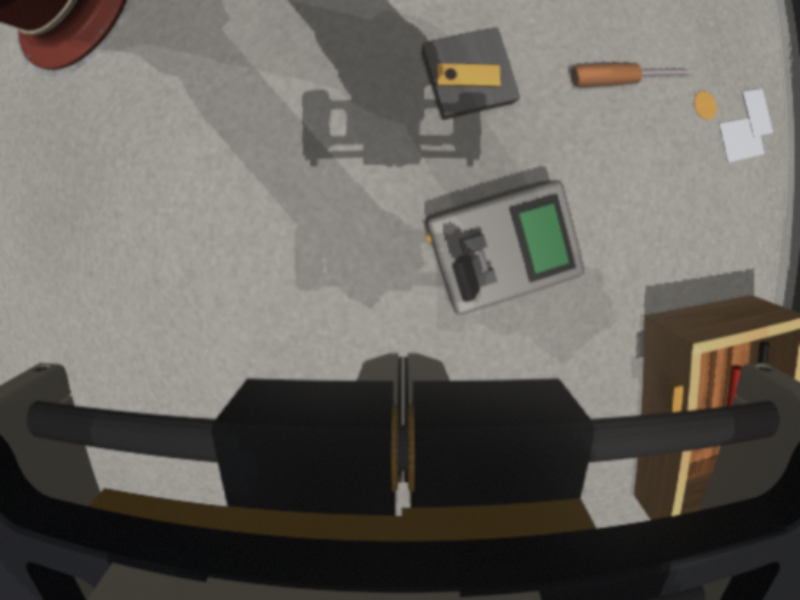

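The wrist picture shows the tester at (505,245) of 800x600, yaw about 17.5°, with its lever paddle at (467,278). The bar is at (470,75) with its spot at the left end (450,73). I'll lower the closed fingers in front of the paddle.

Emit:
send_rows([
  [[-1,0,4],[0,0,-6],0],
  [[-1.7,0,9],[0,0,-12],0],
  [[-1.7,0,14],[0,0,-17.5],0],
  [[-1.7,0,18],[0,0,-17.5],0],
  [[-1.7,0,20.5],[0,0,-17.5],0],
  [[-1.7,0,20.5],[0,0,-17.5],0],
  [[-1.7,0,20.5],[0,0,-17.5],0],
  [[-1.7,0,20.5],[0,0,-17.5],0],
  [[-1.7,0,20.5],[0,0,-17.5],0],
  [[-1.7,0,20.5],[0,0,-17.5],0],
])

```text
time_s: 8.2
tcp_pos: [0.4347, -0.3769, 0.1272]
ee_rot: [0.59, 0.808, 0.0, 0.001]
contact_force: [0.7, 0.6, -0.2]
finger_gap: 0.003
finger_force: 0.0
```

```bash
python3 - <<'E'
from h import *
st(); c=cap('wrist'); cv2.imwrite('pics/w3.png',cv2.resize(c['color'][:,:,::-1],(800,600)))
look(c,['zero_lever_tip','zero_lever_hinge'])
c=cap('side'); look(c,['zero_lever_tip'])
E
```

```text
t 8.2 tcp [ 0.4347 -0.3769  0.1272] phi 107.74 z [ 0.0008 -0.0006 -1.    ] F [ 0.6739  0.6015 -0.165 ] gap 0.3 ff 0.0 j [ 0.441   0.639   0.3763  1.7699 -0.3135  0.791   1.2816]
zero_lever_tip wrist 0.88 [373.4 269.6] [ 0.4865 -0.3663  0.122 ]
zero_lever_hinge wrist 0.56 [378.3 237.4] [ 0.5037 -0.3594  0.068 ]
zero_lever_tip side 0.72 [245.4 350.3] [ 0.4848 -0.3644  0.122 ]
```

View pics/w3.png

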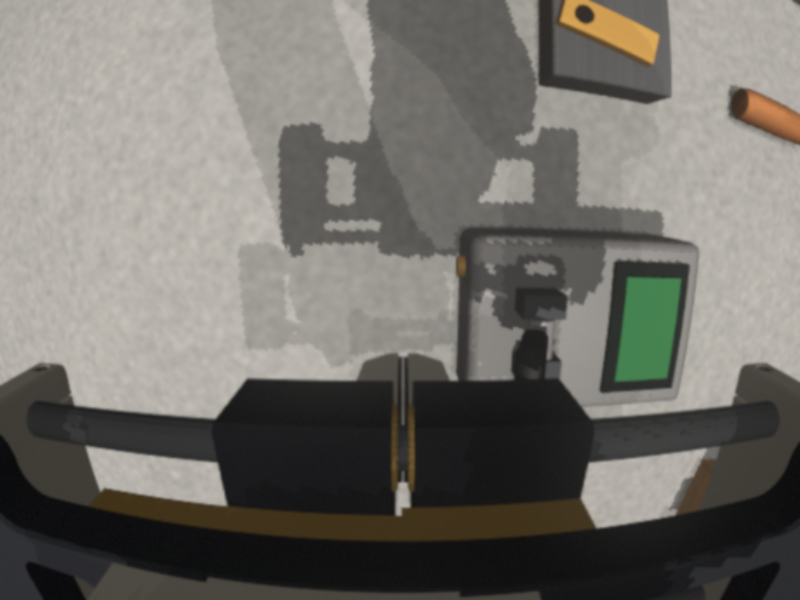

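Tip confirmed at (0.486,-0.366); the fingers stand about 25 mm in front of the paddle. Pushing along tool y.

Emit:
send_rows([
  [[-0.5,1,0],[0,0,0],0],
  [[-0.5,2,0],[0,0,0],0],
  [[-0.5,2.8,0],[0,0,0],0],
  [[-0.5,3.5,0],[0,0,0],0],
  [[-0.5,4.2,0],[0,0,0],0],
  [[-0.5,4.8,0],[0,0,0],0],
  [[-0.5,5.4,0],[0,0,0],0],
  [[-0.5,5.8,0],[0,0,0],0],
  [[-0.5,6,0],[0,0,0],0],
  [[-0.5,6,0],[0,0,0],0],
])

```text
time_s: 9.7
tcp_pos: [0.4929, -0.3634, 0.1266]
ee_rot: [0.59, 0.808, -0.0, -0.0]
contact_force: [-2.6, -2.3, 2.1]
finger_gap: 0.008
finger_force: 1.6
```

```bash
python3 - <<'E'
from h import *
st(); c=cap('side'); cv2.imwrite('pics/s1.png',cv2.resize(c['color'][300:420,180:340,::-1],(800,600)))
look(c,['zero_lever_tip']); look(cap('scene'),['zero_lever_tip'])
E
```

```text
t 9.7 tcp [ 0.4929 -0.3634  0.1266] phi 107.73 z [-0.0005 -0.0002 -1.    ] F [-2.6413 -2.3159  2.1203] gap 0.8 ff 1.6080825123935938 j [ 0.3722  0.6902  0.3814  1.6609 -0.3195  0.8528  1.1959]
zero_lever_tip side 0.56 [260.2 343.9] [ 0.5102 -0.3539  0.122 ]
zero_lever_tip scene 0.57 [299.7 240.2] [ 0.7596 -0.061   0.122 ]
```

View pics/s1.png

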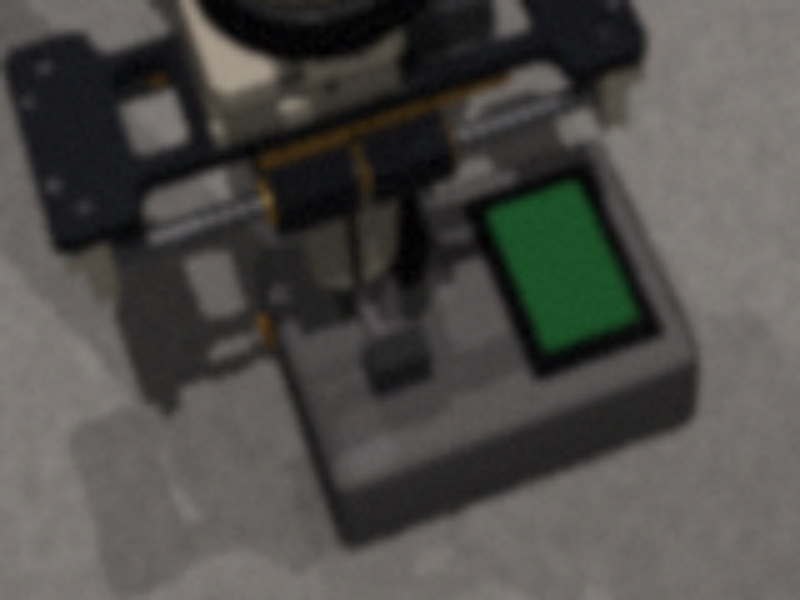

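The crop shows the fingers pushing the black paddle, now about upright. Continuing to the stop.

Emit:
send_rows([
  [[0,0.2,0],[0,0,0],0],
  [[0,0.4,0],[0,0,0],0],
  [[0,0.6,0],[0,0,0],0],
  [[0,0.8,0],[0,0,0],0],
  [[0,0.9,0],[0,0,0],0],
  [[0,1.0,0],[0,0,0],0],
  [[0,1.1,0],[0,0,0],0],
  [[0,1.2,0],[0,0,0],0],
  [[0,1.2,0],[0,0,0],0],
  [[0,1.2,0],[0,0,0],0],
])

```text
time_s: 11.15
tcp_pos: [0.5036, -0.3595, 0.1265]
ee_rot: [0.59, 0.808, -0.0, -0.001]
contact_force: [-4.6, -1.0, -0.9]
finger_gap: 0.005
finger_force: 2.3
```

```bash
python3 - <<'E'
from h import *
st(); look(cap('side'),['zero_lever_tip'])
E
```

```text
t 11.15 tcp [ 0.5036 -0.3595  0.1265] phi 107.72 z [-0.0019  0.0007 -1.    ] F [-4.598  -0.9778 -0.9054] gap 0.5 ff 2.315934542566538 j [ 0.3588  0.6998  0.3826  1.6403 -0.3203  0.8661  1.1787]
zero_lever_tip side 0.72 [266.9 340.9] [ 0.5219 -0.3489  0.122 ]
```

Emit:
send_rows([
  [[0,0.1,0],[0,0,0],0],
  [[0,0.2,0],[0,0,0],0],
  [[0,0.3,0],[0,0,0],0],
  [[0,0.4,0],[0,0,0],0],
  [[0,0.4,0],[0,0,0],0],
  [[0,0.5,0],[0,0,0],0],
  [[0,0.5,0],[0,0,0],0],
  [[0,0.5,0],[0,0,0],0],
  [[0,0.5,0],[0,0,0],0],
  [[0,0.5,0],[0,0,0],0],
])

```text
time_s: 12.5
tcp_pos: [0.5041, -0.3593, 0.1264]
ee_rot: [0.591, 0.807, -0.002, -0.004]
contact_force: [-10.8, -2.1, 0.4]
finger_gap: 0.006
finger_force: 5.5
```

The arm stalled with the force at 11 N, so the lever is at its stop. I'll let it spring back, then rise.

Emit:
send_rows([
  [[0,-2,0],[0,0,0],0],
  [[0,-5,0],[0,0,0],0],
  [[0,-8,0],[0,0,0],0],
  [[0,-8,-4],[0,0,2],0],
  [[0,-8,-10],[0,0,8],0],
  [[3,-6,-16],[0,0,17.5],5],
  [[8,-4,-18],[0,0,17.5],5],
  [[13,-2,-18],[0,0,17.5],5],
  [[18,0,-18],[0,0,17.5],5],
  [[22,1,-18],[0,0,17.5],5],
])

```text
time_s: 13.75
tcp_pos: [0.4542, -0.1412, 0.3077]
ee_rot: [0.704, 0.71, 0.003, 0.001]
contact_force: [1.8, -0.0, 0.2]
finger_gap: 0.491
finger_force: 0.0
```

```bash
python3 - <<'E'
from h import *
st(); look(cap('side'),['zero_lever_tip'])
go((.515,.28,.30),95)
E
```

```text
t 13.75 tcp [ 0.4542 -0.1412  0.3077] phi 90.52 z [ 0.0062  0.0026 -1.    ] F [ 1.8119 -0.0398  0.2158] gap 45.6 ff 0.0 j [-0.1469  0.2864  0.5384  1.7922 -0.1683  1.1026  0.4583]
zero_lever_tip side 0.58 [260.7 248.5] [ 0.5165 -0.1398  0.122 ]
go [41.74  6.74  0.99] [ 0.29 -0.3  -4.1 ]
```

Emit:
send_rows([
  [[3,3,-1],[0,0,0],5],
  [[7,6,-2],[0,0,0],5],
  [[11,9.5,-2.5],[0,0,0],5],
  [[11,9.5,-2.5],[0,0,0],5],
  [[11,9.5,-2.5],[0,0,0],5],
  [[11,9.5,-2.5],[0,0,0],5],
  [[11,9.5,-2.5],[0,0,0],5],
  [[11,9.5,-2.5],[0,0,0],5],
  [[11,9.5,-2.5],[0,0,0],5],
  [[11,9.5,-2.5],[0,0,0],5],
])

```text
time_s: 15.1
tcp_pos: [0.5464, -0.0351, 0.3317]
ee_rot: [0.706, 0.709, 0.0, -0.0]
contact_force: [0.2, -0.1, -0.3]
finger_gap: 0.54
finger_force: 0.0
```

```bash
python3 - <<'E'
from h import *
st(); c=cap('wrist'); look(c,['disc','disc_spot','square_spot','block_disc','mandrel','bottle','bar_spot'])
cv2.imwrite('pics/w4.png',cv2.resize(c['color'][:,:,::-1],(800,600)))
look(cap('side'),['zero_lever_tip'])
go((.515,.28,.30),95)
E
```

```text
t 15.1 tcp [ 0.5464 -0.0351  0.3317] phi 90.24 z [ 0.  0. -1.] F [ 0.244  -0.1123 -0.3465] gap 50.2 ff 0.0 j [-0.3064  0.3945  0.4974  1.5628 -0.1956  1.2341  0.2277]
disc wrist 0.6 [365.4 145.6] [0.6706 0.02   0.02  ]
disc_spot wrist 0.91 [362.5 150.7] [0.6644 0.0126 0.028 ]
square_spot wrist 0.98 [243.   63.8] [0.4958 0.1305 0.053 ]
block_disc wrist 0.83 [355.3 148.8] [0.66  0.014 0.   ]
mandrel wrist 0.96 [271.5 180.7] [ 0.5326 -0.0368  0.    ]
bottle wrist 0.92 [346.2  51.5] [0.6449 0.165  0.    ]
bar_spot wrist 0.65 [236.7 278.2] [ 0.4798 -0.1804  0.04  ]
zero_lever_tip side 0.87 [241.5 348.7] [ 0.4782 -0.361   0.122 ]
go [31.52 -3.01  3.16] [-0.    0.   -4.76]
```

View pics/w4.png

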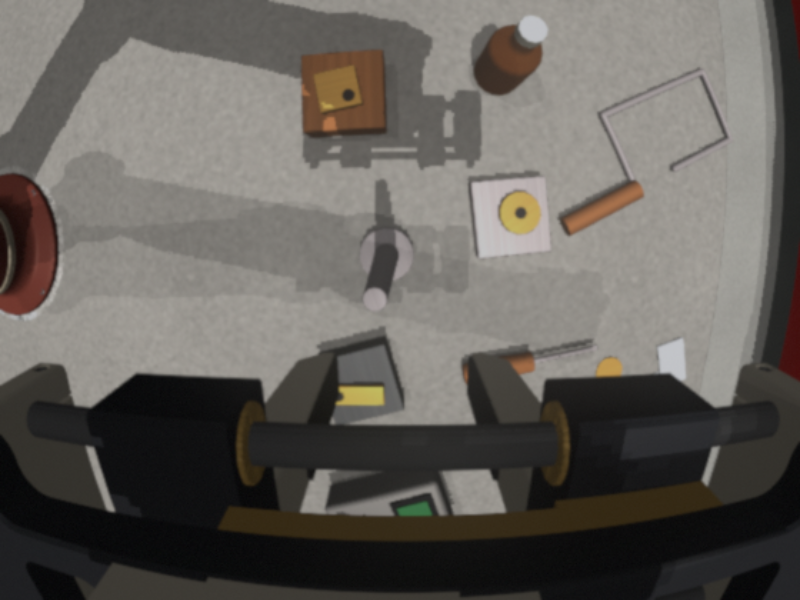

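The disc's spot shows at (521,212), the square's at (348,95), and the mandrel and bottle are clear. The lever is back at its rest pixel. Next I'll look at the stand from above.

Emit:
send_rows([
  [[5,-0.5,0],[0,0,0],5],
  [[10,-1,0.5],[0,0,0],5],
  [[15,-1.5,1],[0,0,0],5],
  [[20,-2,2],[0,0,0],5],
  [[25,-2.2,3],[0,0,0],5],
  [[30,-2.2,3],[0,0,0],5],
  [[32.5,-2.2,3],[0,0,0],5],
  [[32.5,-2.2,3],[0,0,0],5],
  [[32.5,-2.2,3],[0,0,0],5],
  [[32.5,-2.2,3],[0,0,0],5],
])

```text
time_s: 16.85
tcp_pos: [0.5239, 0.287, 0.3022]
ee_rot: [0.707, 0.707, -0.0, 0.001]
contact_force: [-0.7, -0.6, -0.3]
finger_gap: 0.536
finger_force: 0.0
```

```bash
python3 - <<'E'
from h import *
st(); c=cap('wrist'); look(c,['stand','probe','fork_seat'])
c1=cap('side');c2=cap('scene')
U=[(x,spot_point('probe',x)[0]['uv']) for x in (c,c1,c2)]; print('probe tri',tri(U))
np.savez('w5',color=c['color'],pos=c['position'],ori=c['orientation'],fx=c['fx'],fy=c['fy'],cx=c['cx'],cy=c['cy'])
u,v=map(int,np.round(spot_point('probe',c)[0]['uv'])); print(u,v)
u0,v0=max(u-100,0),max(v-75,0)
cv2.imwrite('pics/w5.png',cv2.resize(c['color'][v0:v0+150,u0:u0+200,::-1],(800,600),interpolation=cv2.INTER_CUBIC)); print(u0,v0)
for k in ('probe','stand'):
    m=outline_of(k,c)[0]['mask'].astype(np.uint8); ct=max(cv2.findContours(m,0,2)[0],key=cv2.contourArea)[:,0]; print(k,cv2.boundingRect(ct))
    P=np.array([atz(c,q,.105)[:2] for q in ct]); print(cv2.minAreaRect((P*1000).astype(np.float32)))
E
```

```text
t 16.85 tcp [0.5239 0.287  0.3022] phi 90.0 z [ 0.0007 -0.0008 -1.    ] F [-0.7268 -0.5782 -0.346 ] gap 49.9 ff 0.0 j [-0.7964  0.4941  0.4239  1.4756 -0.2084  1.2164 -0.3451]
stand wrist 0.62 [295.2 130.6] [0.5447 0.3607 0.    ]
probe wrist 0.93 [288. 129.] [0.5324 0.361  0.105 ]
fork_seat wrist 0.89 [282.4 129.6] [0.5264 0.3603 0.105 ]
probe tri (array([ 0.5243,  0.285 , -0.0003]), [np.float64(0.07857615367224914), np.float64(0.12847757798505074), np.float64(0.18554771246640459)])
288 129
188 54
probe (274, 117, 27, 25)
((531.3575439453125, 361.0070495605469), (28.120317459106445, 26.260913848876953), 0.14318718016147614)
stand (249, 95, 95, 72)
((542.095703125, 360.2408447265625), (97.75621795654297, 71.77182006835938), 6.631181240081787)
```

View pics/w5.png

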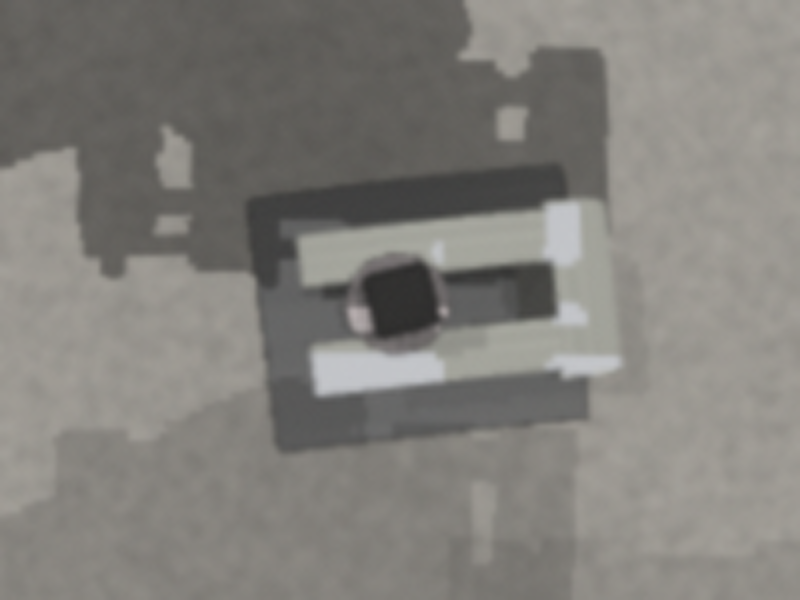

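The crop shows the stand at yaw about 6°, the collar centre at (397,302) of the crop (uv 287.2,129.5), and the handle top at (401,298), turned about 14°.

```bash
python3 - <<'E'
from h import *
d=np.load('w5.npz'); c=dict(name='wrist',position=d['pos'],orientation=d['ori'],fx=d['fx'],fy=d['fy'],cx=d['cx'],cy=d['cy'])
f=lambda x,y:(188+(x+.5)/4-.5,54+(y+.5)/4-.5)
a=atz(c,f(402,300),.159); b=atz(c,f(397,302),.111); print('handle',a,'collar',b)
q=[atz(c,f(*p),.159) for p in((362,278),(428,262),(440,322),(378,338))]
print([np.degrees(np.arctan2(*(q[j]-q[i])[1::-1])) .round(1) for i,j in((0,1),(3,2))],[np.linalg.norm(q[j]-q[i]).round(4) for i,j in((0,1),(1,2))])
arm=[atz(c,f(*p),.105) for p in((298,238),(312,395),(545,212),(555,318),(300,286),(312,348),(556,263))]; print(np.array(arm))
print('slot end mid',(arm[4]+arm[5])/2)
b=(a+b)/2; go((b[0],b[1],.20),104); go((b[0],b[1],.129),104)
E
```

```text
handle [0.5314 0.3603 0.159 ] collar [0.5311 0.3607 0.111 ]
[np.float64(14.0), np.float64(14.8)] [np.float64(0.0156), np.float64(0.0142)]
[[0.5045 0.3785 0.105 ]
 [0.5081 0.3355 0.105 ]
 [0.5713 0.3862 0.105 ]
 [0.5742 0.357  0.105 ]
 [0.505  0.3653 0.105 ]
 [0.5082 0.3483 0.105 ]
 [0.5744 0.3722 0.105 ]]
slot end mid [0.5066 0.3568 0.105 ]
go [ 7.06  0.85 10.16] [ -0.01   0.   -13.75]
go [ 7.06  0.86 17.26] [ -0.01   0.   -13.75]
```

Emit:
send_rows([
  [[4,0.4,1],[0,0,-7],5],
  [[7.1,0.9,4],[0,0,-14],5],
  [[7.1,0.9,8],[0,0,-14],5],
  [[7.1,0.9,12],[0,0,-14],5],
  [[7.1,0.9,15],[0,0,-14],5],
  [[7.1,0.9,17.2],[0,0,-14],5],
  [[7.1,0.9,17.2],[0,0,-14],5],
  [[7.1,0.9,17.2],[0,0,-14],5],
  [[7.1,0.9,17.2],[0,0,-14],5],
  [[7.1,0.9,17.2],[0,0,-14],5],
])

```text
time_s: 18.7
tcp_pos: [0.5322, 0.3611, 0.1306]
ee_rot: [0.614, 0.789, 0.001, 0.0]
contact_force: [-0.5, -0.2, 0.4]
finger_gap: 0.538
finger_force: 0.0
```

Emit:
send_rows([
  [[0,0,0],[0,0,0],3],
  [[0,0,0],[0,0,0],2],
  [[0,0,0],[0,0,0],1],
  [[0,0,0],[0,0,0],0],
  [[0,0,0],[0,0,0],0],
  [[0,0,0],[0,0,0],0],
  [[0,0,0],[0,0,0],0],
  [[0,0,0],[0,0,0],0],
  [[0,0,0],[0,0,0],0],
  [[0,0,0],[0,0,0],0],
])

```text
time_s: 19.95
tcp_pos: [0.5318, 0.3609, 0.1295]
ee_rot: [0.614, 0.789, 0.0, 0.0]
contact_force: [0.5, -0.0, -1.7]
finger_gap: 0.169
finger_force: 30.0
```

```bash
python3 - <<'E'
from h import *
st()
E
```

```text
t 19.95 tcp [0.5318 0.3609 0.1295] phi 104.24 z [ 0.0001 -0.0001 -1.    ] F [ 0.539  -0.0239 -1.6724] gap 15.7 ff 29.99886453151703 j [-0.8021  0.7174  0.3     1.5641 -0.2508  0.8982 -0.1664]
```

Gripped: 15.7 mm, with the TCP 24.5 mm above the collar underside and so 111.5 mm above the tip. Lifting, then flying to the disc.

Emit:
send_rows([
  [[0,0,-2],[0,0,0],0],
  [[0,0,-6],[0,0,0],0],
  [[0,0,-11],[0,0,0],0],
  [[0,0,-16],[0,0,0],0],
  [[-4,0.5,-20],[0,0,0],0],
  [[-10,1.2,-21],[0,0,0],0],
  [[-16,2,-21],[0,0,0],0],
  [[-22,2.7,-21],[0,0,0],0],
  [[-28,3.5,-21],[0,0,0],0],
  [[-34,4.2,-21],[0,0,0],0],
])

```text
time_s: 21.2
tcp_pos: [0.6567, 0.0399, 0.3396]
ee_rot: [0.614, 0.789, 0.0, 0.0]
contact_force: [0.0, 0.6, -0.4]
finger_gap: 0.169
finger_force: 30.0
```

```bash
python3 - <<'E'
from h import *
st(); go((.666,.016,.18),104)
c=cap('side'); look(c,['disc_spot']); c=cap('wrist'); look(c,['disc_spot','square_spot'])
E
```

```text
t 21.2 tcp [0.6567 0.0399 0.3396] phi 104.25 z [ 0.0003  0.0002 -1.    ] F [ 0.042   0.5865 -0.3778] gap 15.7 ff 30.000742971897125 j [-0.2915  0.5788  0.38    1.2128 -0.2081  1.387   0.3185]
go [-2.55  0.31 15.96] [ 0.02 -0.01  0.25]
disc_spot side 0.77 [326.5 221.7] [0.6698 0.0119 0.028 ]
disc_spot wrist 0.68 [283.9 188.5] [0.6642 0.0174 0.028 ]
square_spot wrist 0.95 [185.4  89.1] [0.4978 0.1284 0.053 ]
```

Emit:
send_rows([
  [[-1.3,0.2,4],[0,0,0],0],
  [[-2.5,0.3,8],[0,0,0],0],
  [[-2.5,0.3,12],[0,0,0],0],
  [[-2.5,0.3,15],[0,0,0],0],
  [[-2.5,0.3,17.5],[0,0,0],0],
  [[-2.5,0.3,18.2],[0,0,0],0],
  [[-2.5,0.3,18.2],[0,0,0],0],
  [[-2.5,0.3,18.2],[0,0,0],0],
  [[-2.5,0.3,18.2],[0,0,0],0],
  [[-2.5,0.3,18.2],[0,0,0],0],
])

```text
time_s: 22.7
tcp_pos: [0.6654, 0.0181, 0.1583]
ee_rot: [0.614, 0.789, 0.0, 0.0]
contact_force: [-0.1, -0.0, -2.0]
finger_gap: 0.173
finger_force: 30.0
```

```bash
python3 - <<'E'
from h import *
st(); I=[]
for n in('side','scene','wrist'):
    c=cap(n); p=spot_point('disc_spot',c); t=spot_point('probe_tip',c)
    for k,r,z in(('spot',p,.028),('tip',t,.046)):
        for q in r[:1]: print(n,k,round(q['p'],2),np.round(q['uv'],1),atz(c,q['uv'],z))
    w=atz; a=np.array(p[0]['uv'] if p else t[0]['uv']).astype(int); u,v=np.clip(a[0]-30,0,500),np.clip(a[1]-45,0,330)
    I.append(cv2.resize(c['color'][v:v+90,u:u+60,::-1],(266,400),interpolation=cv2.INTER_CUBIC)); print(u,v)
cv2.imwrite('pics/d1.png',np.hstack(I))
E
```

```text
t 22.7 tcp [0.6654 0.0181 0.1583] phi 104.23 z [ 0.0011  0.0001 -1.    ] F [-0.1478 -0.0147 -1.9714] gap 16.1 ff 29.998817145824432 j [-0.2452  0.7229  0.3379  1.4643 -0.2641  0.9982  0.406 ]
side spot 0.72 [323.3 220.7] [0.6627 0.0157 0.028 ]
293 175
scene spot 0.67 [301.1 238.7] [0.658  0.0181 0.028 ]
scene tip 0.66 [300.4 193.5] [0.4907 0.1331 0.046 ]
271 193
wrist spot 0.8 [279.8 215.1] [0.6659 0.0129 0.028 ]
249 170
```

View pics/d1.png

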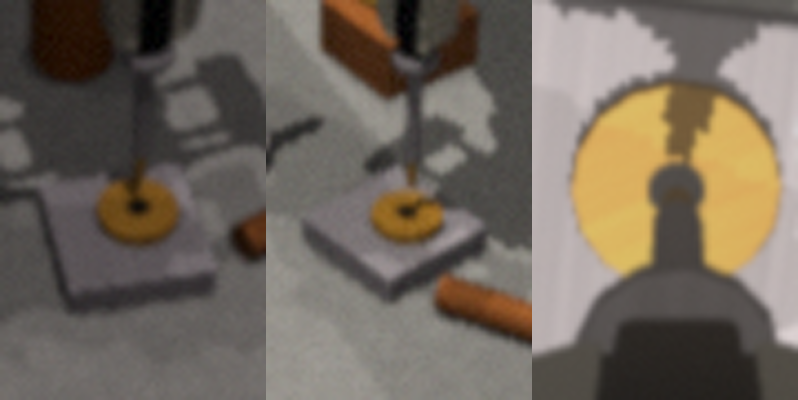

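The three crops (side, scene, wrist) show the tip hanging just above the disc's spot, near its centre. The side view has the tip at (135,193) and the spot at (138,206); the scene view has the tip at (146,185) and the spot at (142,212). I'll compute the residual offset.

```bash
cat >> h.py <<'E'
def proj(c,P):
    q=R.from_quat(c['orientation']).inv().apply(np.array(P)-c['position'])
    if c['name']=='wrist':
        r=np.hypot(q[0],q[1]); th=np.arctan2(r,q[2]); return np.array([c['cx']+c['fx']*th*q[0]/r,c['cy']+c['fy']*th*q[1]/r])
    return np.array([c['cx']+c['fx']*q[0]/q[2],c['cy']+c['fy']*q[1]/q[2]])
E
python3 - <<'E'
from h import *
s=st(); T=s['tcp_pos']-[0,0,.1115]
for n,t,p in(('side',(323.4,218.5),(324.1,221.4)),('scene',(303.9,234.7),(303,240.7)),('wrist',None,(281.4,212.8))):
    c=cap(n); q=proj(c,T); off=0 if t is None else np.array(t)-q
    print(n,'pred tip',q,'bias',off,'spot',atz(c,np.array(p)-off,.028),'raw',atz(c,p,.028))
    if n!='wrist':
        # colour: brass mask centroid near the spot
        pass
    hsv=cv2.cvtColor(c['color'],cv2.COLOR_RGB2HSV); m=cv2.inRange(hsv,(15,120,80),(32,255,255)); 
    b=np.zeros_like(m); u,v=map(int,p); b[v-35:v+35,u-35:u+35]=1; m=m*b
    ct=cv2.findContours(m,0,2)[0]
    if ct:
        ct=max(ct,key=cv2.contourArea)[:,0]; P=np.array([atz(c,x,.028)[:2] for x in ct],np.float32); print('  circ',cv2.minEnclosingCircle(P*1000))
E
```

```text
t 23.15 tcp [0.6651 0.0181 0.1576] phi 104.24 z [-0.0002 -0.     -1.    ] F [ 0.7366 -0.5966 -0.9913] gap 16.0 ff 29.998945891857147 j [-0.2453  0.7238  0.3377  1.4648 -0.2641  0.9981  0.406 ]
side pred tip [324.507  214.5304] bias [-1.107   3.9696] spot [0.6684 0.0259 0.028 ] raw [0.6644 0.0133 0.028 ]
  circ ((663.927490234375, 13.152865409851074), 22.14871597290039)
scene pred tip [302.8633 234.6187] bias [1.0367 0.0813] spot [0.6661 0.0152 0.028 ] raw [0.6678 0.0173 0.028 ]
  circ ((669.79833984375, 15.018662452697754), 23.934463500976562)
wrist pred tip [280.3683 214.3116] bias 0 spot [0.6667 0.0154 0.028 ] raw [0.6667 0.0154 0.028 ]
  circ ((666.2083740234375, 16.447420120239258), 21.20547866821289)
```

Emit:
send_rows([
  [[-0.3,0,0.6],[0,0,0],0],
  [[-0.3,0,1.2],[0,0,0],0],
  [[-0.3,0,1.7],[0,0,0],0],
  [[-0.3,0,2.0],[0,0,0],0],
  [[-0.3,0,2.25],[0,0,0],0],
  [[-0.3,0,2.25],[0,0,0],0],
  [[-0.3,0,2.25],[0,0,0],0],
  [[-0.3,0,2.25],[0,0,0],0],
  [[-0.3,0,2.25],[0,0,0],0],
  [[-0.3,0,2.25],[0,0,0],0],
])

```text
time_s: 24.55
tcp_pos: [0.6657, 0.0152, 0.1351]
ee_rot: [0.614, 0.789, -0.0, -0.0]
contact_force: [-1.7, -0.2, 1.7]
finger_gap: 0.173
finger_force: 30.0
```

```bash
python3 - <<'E'
from h import *
for i in range(4): st() ; c=cap('side')
E
```

```text
t 24.55 tcp [0.6657 0.0152 0.1351] phi 104.24 z [-0.0003 -0.0001 -1.    ] F [-1.7229 -0.2139  1.7122] gap 16.0 ff 29.998488128185272 j [-0.2367  0.748   0.3295  1.4848 -0.273   0.9546  0.4179]
t 24.6 tcp [0.6658 0.0152 0.1352] phi 104.24 z [-0.0003 -0.0001 -1.    ] F [-1.303  -0.447   2.3244] gap 15.7 ff 29.998402297496796 j [-0.2366  0.748   0.3295  1.4848 -0.273   0.9545  0.418 ]
t 24.65 tcp [0.6658 0.0152 0.1351] phi 104.23 z [-0.0003 -0.0001 -1.    ] F [-1.7654 -0.7807  1.2957] gap 15.8 ff 29.9985471367836 j [-0.2366  0.748   0.3295  1.4848 -0.273   0.9545  0.4179]
t 24.7 tcp [0.6658 0.0152 0.1351] phi 104.24 z [-0.0003 -0.0001 -1.    ] F [-1.0361 -0.3232  1.8912] gap 15.8 ff 29.99845951795578 j [-0.2366  0.748   0.3295  1.4847 -0.273   0.9545  0.418 ]
```

Fz rose by about 3 N, so the tip gave about 4 mm. That's good and it was held over 0.7 s. On to the square.

Emit:
send_rows([
  [[0,0,-2],[0,0,0],0],
  [[0,0,-6],[0,0,0],0],
  [[3,-2.5,-10],[0,0,0],0],
  [[7,-6,-11],[0,0,0],0],
  [[11,-10,-11],[0,0,0],0],
  [[15.2,-13.6,-9],[0,0,0],0],
  [[15.2,-13.6,-6],[0,0,0],0],
  [[15.2,-13.6,-4.8],[0,0,0],0],
  [[15.2,-13.6,-4.8],[0,0,0],0],
  [[15.2,-13.6,-4.8],[0,0,0],0],
])

```text
time_s: 26.0
tcp_pos: [0.4981, 0.1285, 0.1838]
ee_rot: [0.615, 0.789, 0.001, 0.001]
contact_force: [0.1, -0.5, -0.7]
finger_gap: 0.167
finger_force: 30.0
```

```bash
python3 - <<'E'
from h import *
s=st(); T=s['tcp_pos']-[0,0,.112]
for n in('side','scene','wrist'):
    c=cap(n); p=spot_point('square_spot',c)
    for q in p[:1]: print(n,'spot',round(q['p'],2),np.round(q['uv'],1),atz(c,q['uv'],.053), 'pred spot-under-tip px',proj(c,[T[0],T[1],.053]))
    hsv=cv2.cvtColor(c['color'],cv2.COLOR_RGB2HSV); u,v=proj(c,[.492,.135,.053]).astype(int); w=22 if n!='wrist' else 70
    b=np.zeros(hsv.shape[:2],np.uint8); b[max(v-w,0):v+w,max(u-w,0):u+w]=255
    m=cv2.inRange(hsv,(15,120,60),(32,255,255))&b; m=cv2.morphologyEx(m,cv2.MORPH_OPEN,np.ones((2,2)))
    P=np.array([atz(c,x[::-1],.053)[:2] for x in np.argwhere(m)],np.float32)
    if len(P): print('  brass rect',cv2.minAreaRect(P*1000))
go((.497,.129,.183),104)
I=[]
for n in('side','scene','wrist'):
    c=cap(n); u,v=proj(c,[T[0],T[1],.053]).astype(int); u,v=np.clip(u-30,0,500),np.clip(v-45,0,330); print(n,u,v)
    I.append(cv2.resize(c['color'][v:v+90,u:u+60,::-1],(266,400),interpolation=cv2.INTER_CUBIC))
cv2.imwrite('pics/q1.png',np.hstack(I))
E
```

```text
t 26.0 tcp [0.4981 0.1285 0.1838] phi 104.14 z [ 0.0023  0.     -1.    ] F [ 0.0817 -0.4722 -0.7478] gap 15.6 ff 29.998894929885864 j [-0.5394  0.4749  0.3571  1.8776 -0.2187  0.8249  0.1771]
side spot 0.77 [251.7 184.4] [0.4979 0.1262 0.053 ] pred spot-under-tip px [251.7833 183.7769]
  brass rect ((485.5805969238281, 126.58934020996094), (41.7785758972168, 49.23520278930664), 9.671309471130371)
scene spot 0.55 [302.4 191.6] [0.4942 0.1378 0.053 ] pred spot-under-tip px [300.6241 193.0191]
  brass rect ((493.65032958984375, 134.13595581054688), (49.969390869140625, 55.5077018737793), 6.591852188110352)
wrist spot 0.93 [277.8 211.4] [0.4957 0.1264 0.053 ] pred spot-under-tip px [280.9094 209.8612]
  brass rect ((486.7768859863281, 133.91793823242188), (40.95521545410156, 41.70876693725586), 12.044968605041504)
go [-0.   -0.    0.05] [ 0.05 -0.    0.22]
side 221 138
scene 270 148
wrist 251 165
```

The square's outline is 41x41.7 mm, centred at (0.487,0.134), which puts the spot at (0.497,0.127). The tip is within 2 mm of it. Pressing.

Emit:
send_rows([
  [[-0.1,0,0.6],[0,0,0],0],
  [[-0.1,0,1.2],[0,0,0],0],
  [[-0.1,0,1.7],[0,0,0],0],
  [[-0.1,0,2.0],[0,0,0],0],
  [[-0.1,0,2.3],[0,0,0],0],
  [[-0.1,0,2.3],[0,0,0],0],
  [[-0.1,0,2.3],[0,0,0],0],
  [[-0.1,0,2.3],[0,0,0],0],
  [[-0.1,0,2.3],[0,0,0],0],
  [[-0.1,0,2.3],[0,0,0],0],
])

```text
time_s: 27.7
tcp_pos: [0.4967, 0.1281, 0.1601]
ee_rot: [0.614, 0.789, -0.0, -0.0]
contact_force: [-1.6, -0.8, 2.2]
finger_gap: 0.168
finger_force: 30.0
```

```bash
python3 - <<'E'
from h import *
for i in range(4): s=ctrl.get_state(); print(s['tcp_pos'],s['contact_force']); c=cap('side')
E
```

```text
[0.4967 0.1281 0.1601] [-1.6251 -0.7518  2.2218]
[0.4967 0.1281 0.1601] [-1.0504  0.13    0.8791]
[0.4967 0.1281 0.1601] [-1.5753 -1.3523  1.5925]
[0.4968 0.1281 0.1601] [-1.0307 -0.4815  2.2538]
```

Emit:
send_rows([
  [[0,0,-2],[0,0,0],0],
  [[0,0,-7],[0,0,0],0],
  [[0,0,-13],[0,0,0],0],
  [[0,0,-18.5],[0,0,0],0],
  [[-5,-1.5,-18.5],[0,0,0],0],
  [[-11,-3.4,-18.5],[0,0,0],0],
  [[-17,-5.2,-18.5],[0,0,0],0],
  [[-23,-7.1,-18.5],[0,0,0],0],
  [[-29.5,-9.1,-18.5],[0,0,0],0],
  [[-29.5,-9.1,-13.5],[0,0,0],0],
])

```text
time_s: 29.15
tcp_pos: [0.4827, -0.1884, 0.2981]
ee_rot: [0.618, 0.786, 0.0, 0.007]
contact_force: [0.4, 1.8, -2.0]
finger_gap: 0.173
finger_force: 30.0
```

```bash
python3 - <<'E'
from h import *
s=st()
for n in('side','wrist'):
    c=cap(n); look(c,['bar_spot'])
    hsv=cv2.cvtColor(c['color'],cv2.COLOR_RGB2HSV); u,v=proj(c,[.498,-.178,.04]).astype(int); w=26 if n!='wrist' else 70
    b=np.zeros(hsv.shape[:2],np.uint8); b[max(v-w,0):v+w,max(u-w,0):u+w]=255
    m=cv2.inRange(hsv,(15,120,60),(32,255,255))&b; m=cv2.morphologyEx(m,cv2.MORPH_OPEN,np.ones((2,2)))
    P=np.array([atz(c,x[::-1],.04)[:2] for x in np.argwhere(m)],np.float32)
    if len(P): print('  brass rect',cv2.minAreaRect(P*1000))
go((.481,-.18,.170),104)
E
```

```text
t 29.15 tcp [ 0.4827 -0.1884  0.2981] phi 103.64 z [ 0.0112 -0.0084 -0.9999] F [ 0.4498  1.8135 -2.0439] gap 16.1 ff 29.999469816684723 j [-0.0427  0.3656  0.5277  1.7112 -0.1999  1.1052  0.7821]
bar_spot side 0.66 [245.6 289.2] [ 0.4806 -0.1774  0.04  ]
  brass rect ((496.67779541015625, -182.88951110839844), (63.41179656982422, 28.02324867248535), 0.47687986493110657)
bar_spot wrist 0.61 [286.5 187.3] [ 0.4828 -0.177   0.04  ]
  brass rect ((499.5171813964844, -177.80645751953125), (61.32773971557617, 22.025936126708984), 1.0903064012527466)
go [-0.05 -0.09 12.51] [-0.03 -0.04  0.29]
```

Emit:
send_rows([
  [[0.1,0,4],[0,0,0],0],
  [[0.2,0.1,8],[0,0,0],0],
  [[0.2,0.1,11],[0,0,0],0],
  [[0.2,0.1,12.5],[0,0,0],0],
  [[0.2,0.1,12.5],[0,0,0],0],
  [[0.2,0.1,12.5],[0,0,0],0],
  [[0.2,0.1,12.5],[0,0,0],0],
  [[0.2,0.1,12.5],[0,0,0],0],
  [[0.2,0.1,12.5],[0,0,0],0],
  [[0.2,0.1,12.5],[0,0,0],0],
])

```text
time_s: 30.6
tcp_pos: [0.4817, -0.178, 0.1702]
ee_rot: [0.614, 0.789, -0.0, 0.0]
contact_force: [-0.1, -0.5, -0.5]
finger_gap: 0.17
finger_force: 30.0
```

```bash
python3 - <<'E'
from h import *
s=st(); T=s['tcp_pos']-[0,0,.112]
for n in('side','scene','wrist'):
    c=cap(n); look(c,['bar_spot']); print(proj(c,[T[0],T[1],.04]))
    hsv=cv2.cvtColor(c['color'],cv2.COLOR_RGB2HSV); u,v=proj(c,[.498,-.178,.04]).astype(int); w=26 if n!='wrist' else 90
    b=np.zeros(hsv.shape[:2],np.uint8); b[max(v-w,0):v+w,max(u-w,0):u+w]=255
    m=cv2.inRange(hsv,(15,120,60),(32,255,255))&b; m=cv2.morphologyEx(m,cv2.MORPH_OPEN,np.ones((2,2)))
    P=np.array([atz(c,x[::-1],.04)[:2] for x in np.argwhere(m)],np.float32)
    if len(P): print('  brass rect',cv2.minAreaRect(P*1000))
go((.4815,-.178,.1475),104)
E
```

```text
t 30.6 tcp [ 0.4817 -0.178   0.1702] phi 104.23 z [ 0. -0. -1.] F [-0.1094 -0.4553 -0.4947] gap 15.8 ff 29.998786747455597 j [ 0.0029  0.5072  0.4574  1.8962 -0.3018  0.806   0.87  ]
bar_spot side 0.71 [246.2 288.8] [ 0.4818 -0.1765  0.04  ]
[246.1626 289.4212]
  brass rect ((495.8896789550781, -183.220458984375), (27.657520294189453, 61.97425079345703), 89.83324432373047)
bar_spot scene 0.52 [200.4 225.8] [ 0.4742 -0.1896  0.04  ]
[205.4413 225.8277]
  brass rect ((505.8601989746094, -177.7260284423828), (67.2004623413086, 25.871068954467773), 3.106170654296875)
bar_spot wrist 0.94 [281.2 209.1] [ 0.4823 -0.1776  0.04  ]
[280.4595 209.431 ]
  brass rect ((496.1286926269531, -218.69326782226562), (84.1331558227539, 111.57771301269531), 12.117647171020508)
go [ 0.01 -0.02  2.26] [-0.01  0.    0.24]
```

Emit:
send_rows([
  [[0,0,0.6],[0,0,0],0],
  [[0,0,1.2],[0,0,0],0],
  [[0,0,1.7],[0,0,0],0],
  [[0,0,2.0],[0,0,0],0],
  [[0,0,2.3],[0,0,0],0],
  [[0,0,2.3],[0,0,0],0],
  [[0,0,2.3],[0,0,0],0],
  [[0,0,2.3],[0,0,0],0],
  [[0,0,2.3],[0,0,0],0],
  [[0,0,2.3],[0,0,0],0],
])

```text
time_s: 32.15
tcp_pos: [0.4816, -0.1779, 0.1472]
ee_rot: [0.614, 0.789, -0.0, -0.0]
contact_force: [-1.0, -0.3, 2.2]
finger_gap: 0.171
finger_force: 30.0
```

```bash
python3 - <<'E'
from h import *
for i in range(4): s=ctrl.get_state(); print(s['tcp_pos'],s['contact_force']); c=cap('side')
go((.5305,.3605,.33),104)
E
```

```text
[ 0.4816 -0.1779  0.1472] [-0.9581 -0.338   2.1682]
[ 0.4816 -0.1779  0.1471] [-2.2238  0.2031  2.081 ]
[ 0.4816 -0.178   0.1471] [-1.4342  0.5461  2.2325]
[ 0.4816 -0.178   0.1471] [-1.6495  1.0284  2.3188]
go [ 50.99  17.98 -18.29] [-0.02 -0.01  0.24]
```

All three presses are done at about 3 N. Returning to the stand.

Emit:
send_rows([
  [[0,0,-2],[0,0,0],0],
  [[0,0,-7],[0,0,0],0],
  [[0,0,-13],[0,0,0],0],
  [[0,0,-19],[0,0,0],0],
  [[3,1,-21],[0,0,0],0],
  [[8.5,3,-21],[0,0,0],0],
  [[14,5,-21],[0,0,0],0],
  [[19.5,7,-21],[0,0,0],0],
  [[25,9,-21],[0,0,0],0],
  [[30.6,10.8,-21],[0,0,0],0],
])

```text
time_s: 33.6
tcp_pos: [0.5118, 0.1472, 0.357]
ee_rot: [0.614, 0.789, 0.001, 0.001]
contact_force: [0.6, -1.0, -2.2]
finger_gap: 0.172
finger_force: 30.0
```

Emit:
send_rows([
  [[5,1.8,0],[0,0,0],0],
  [[10,3.6,0],[0,0,0],0],
  [[15,5.3,0],[0,0,0],0],
  [[20.4,7.2,0],[0,0,0],0],
  [[20.4,7.2,3],[0,0,0],0],
  [[20.4,7.2,7],[0,0,0],0],
  [[20.4,7.2,9],[0,0,0],0],
  [[20.4,7.2,9],[0,0,0],0],
  [[20.4,7.2,9],[0,0,0],0],
  [[20.4,7.2,9],[0,0,0],0],
])

```text
time_s: 34.85
tcp_pos: [0.5316, 0.361, 0.2686]
ee_rot: [0.614, 0.789, 0.001, 0.0]
contact_force: [0.4, -1.4, -1.2]
finger_gap: 0.17
finger_force: 30.0
```

```bash
python3 - <<'E'
from h import *
s=st(); T=s['tcp_pos']-[0,0,.112]; I=[]
for n in('side','scene','wrist'):
    c=cap(n); t=spot_point('probe_tip',c); 
    for q in t[:1]: print(n,round(q['p'],2),q['uv'],'pred',proj(c,T))
    look(c,['fork_seat','stand'])
    u,v=proj(c,[.53,.36,.13]).astype(int); u,v=np.clip(u-30,0,500),np.clip(v-45,0,330); print(n,u,v)
    I.append(cv2.resize(c['color'][v:v+90,u:u+60,::-1],(266,400),interpolation=cv2.INTER_CUBIC))
cv2.imwrite('pics/f1.png',np.hstack(I))
go((.5305,.3602,.1305),104)
E
```

```text
t 34.85 tcp [0.5316 0.361  0.2686] phi 104.23 z [ 0.0025  0.0017 -1.    ] F [ 0.3827 -1.3855 -1.212 ] gap 15.8 ff 29.998894929885864 j [-0.8314  0.5875  0.3571  1.3951 -0.2102  1.1932 -0.2041]
side 0.29 [253.4, 290.5] pred [261.0363  94.1412]
fork_seat side 0.77 [261.  112.8] [0.5289 0.351  0.105 ]
stand side 0.79 [269.  141.2] [0.547  0.3617 0.    ]
side 230 57
fork_seat scene 0.78 [367.1 164. ] [0.5366 0.3552 0.105 ]
stand scene 0.63 [363.8 191.9] [0.5339 0.3594 0.    ]
scene 337 110
fork_seat wrist 0.63 [281.8 198.8] [0.5312 0.3643 0.105 ]
stand wrist 0.71 [283.3 251.7] [0.557 0.272 0.   ]
wrist 249 163
go [-0.03 -0.04 13.66] [-0.01  0.    0.24]
```

View pics/f1.png

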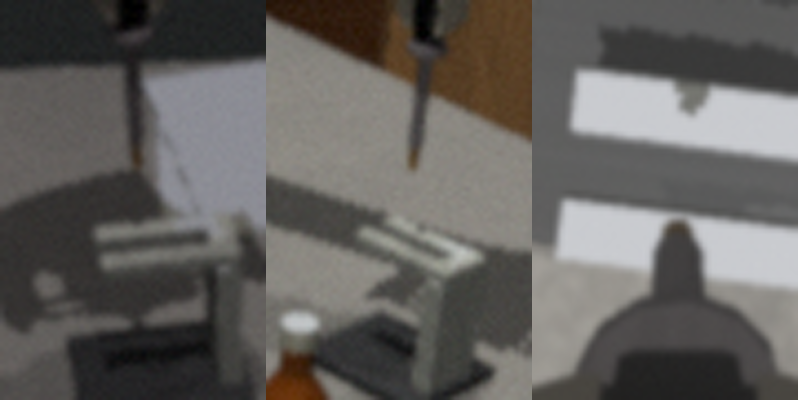

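The crops show the probe upright above the fork, and the wrist view shows the open slot between the arms. The pose matches the grasp pose within about 1 mm. Lowering.

Emit:
send_rows([
  [[0,0,2],[0,0,0],0],
  [[0,0,4],[0,0,0],0],
  [[0,0,5.5],[0,0,0],0],
  [[0,0,7],[0,0,0],0],
  [[0,0,8.5],[0,0,0],0],
  [[0,0,10],[0,0,0],0],
  [[0,0,11],[0,0,0],0],
  [[0,0,12],[0,0,0],0],
  [[0,0,12.5],[0,0,0],0],
  [[0,0,12.5],[0,0,0],0],
])

```text
time_s: 36.7
tcp_pos: [0.5307, 0.3606, 0.1419]
ee_rot: [0.614, 0.789, -0.0, -0.0]
contact_force: [0.2, -0.0, -1.0]
finger_gap: 0.172
finger_force: 30.0
```

Emit:
send_rows([
  [[0,0,0.4],[0,0,0],0],
  [[0,0,0.8],[0,0,0],0],
  [[0,0,1.0],[0,0,0],0],
  [[0,0,1.1],[0,0,0],0],
  [[0,0,1.1],[0,0,0],0],
  [[0,0,1.1],[0,0,0],0],
  [[0,0,1.1],[0,0,0],0],
  [[0,0,1.1],[0,0,0],0],
  [[0,0,1.1],[0,0,0],0],
  [[0,0,1.1],[0,0,0],0],
])

```text
time_s: 37.95
tcp_pos: [0.5308, 0.3606, 0.1311]
ee_rot: [0.614, 0.789, -0.0, -0.0]
contact_force: [-0.1, -0.2, -1.1]
finger_gap: 0.169
finger_force: 30.0
```

```bash
python3 - <<'E'
from h import *
st(); c=cap('wrist'); look(c,['probe']); st(); c=cap('wrist');st()
E
```

```text
t 37.95 tcp [0.5308 0.3606 0.1311] phi 104.24 z [-0. -0. -1.] F [-0.087  -0.2132 -1.0898] gap 15.7 ff 29.99885380268097 j [-0.8113  0.7158  0.3148  1.566  -0.262   0.9016 -0.157 ]
t 38.05 tcp [0.5308 0.3606 0.1312] phi 104.23 z [-0.  0. -1.] F [ 0.2059  1.3303 -1.4064] gap 15.9 ff 29.998966455459595 j [-0.8112  0.7158  0.3148  1.5659 -0.262   0.9017 -0.157 ]
t 38.1 tcp [0.5308 0.3606 0.1311] phi 104.24 z [-0.0001 -0.     -1.    ] F [ 0.0617  0.275  -0.9843] gap 15.7 ff 29.99890297651291 j [-0.8113  0.7159  0.3147  1.5659 -0.262   0.9016 -0.157 ]
```

Emit:
send_rows([
  [[0,0,0.05],[0,0,0],0],
  [[0,0,0.1],[0,0,0],0],
  [[0,0,0.15],[0,0,0],0],
  [[0,0,0.15],[0,0,0],0],
  [[0,0,0.15],[0,0,0],0],
  [[0,0,0.15],[0,0,0],0],
  [[0,0,0.15],[0,0,0],0],
  [[0,0,0.15],[0,0,0],0],
  [[0,0,0.15],[0,0,0],0],
  [[0,0,0.15],[0,0,0],0],
])

```text
time_s: 39.35
tcp_pos: [0.5308, 0.3606, 0.1296]
ee_rot: [0.614, 0.789, -0.0, -0.0]
contact_force: [0.6, -0.9, -0.2]
finger_gap: 0.168
finger_force: 30.0
```

Emit:
send_rows([
  [[0,0,0],[0,0,0],1.7],
  [[0,0,0],[0,0,0],2],
  [[0,0,0],[0,0,0],2.5],
  [[0,0,0],[0,0,0],3.5],
  [[0,0,0],[0,0,0],5],
  [[0,0,0],[0,0,0],5],
  [[0,0,0],[0,0,0],5],
  [[0,0,0],[0,0,0],5],
  [[0,0,0],[0,0,0],5],
  [[0,0,0],[0,0,0],5],
])

```text
time_s: 40.6
tcp_pos: [0.5308, 0.3606, 0.1296]
ee_rot: [0.614, 0.789, -0.0, -0.0]
contact_force: [0.5, -1.2, -0.9]
finger_gap: 0.535
finger_force: 0.0
```

Emit:
send_rows([
  [[0,0,-1],[0,0,0],5],
  [[0,0,-3],[0,0,0],5],
  [[0,0,-6],[0,0,0],5],
  [[0,0,-10],[0,0,0],5],
  [[-2,0,-14],[0,0,7],5],
  [[-7,0,-17],[0,0,14],5],
  [[-7,0,-17],[0,0,14],5],
  [[-7,0,-17],[0,0,14],5],
  [[-7,0,-17],[0,0,14],5],
  [[-7,0,-17],[0,0,14],5],
])

```text
time_s: 41.85
tcp_pos: [0.5472, 0.2939, 0.2987]
ee_rot: [0.705, 0.709, -0.001, -0.0]
contact_force: [0.1, -0.1, 0.6]
finger_gap: 0.541
finger_force: 0.0
```

```bash
python3 - <<'E'
from h import *
st(); c=cap('wrist'); look(c,['probe','stand','fork_seat'])
for k in ('probe','stand'):
    m=outline_of(k,c)[0]['mask'].astype(np.uint8); ct=max(cv2.findContours(m,0,2)[0],key=cv2.contourArea)[:,0]
    P=np.array([atz(c,q,.105)[:2] for q in ct]); print(k,cv2.minAreaRect((P*1000).astype(np.float32)))
hsv=cv2.cvtColor(c['color'],cv2.COLOR_RGB2HSV); u,v=proj(c,[.531,.36,.159]).astype(int); m=np.zeros(hsv.shape[:2],np.uint8); m[v-14:v+14,u-14:u+14]=1; m*=(hsv[:,:,2]<45).astype(np.uint8)
P=np.argwhere(m)[:,::-1].astype(np.float32); print('handle top px',cv2.minAreaRect(P), 'pos',atz(c,cv2.minAreaRect(P)[0],.159))
for n in('side','scene'): c=cap(n); look(c,['probe','square_spot','bar_spot','disc_spot','mandrel','bottle','driver','zero_lever_tip'])
E
```

```text
t 41.85 tcp [0.5472 0.2939 0.2987] phi 90.36 z [-0.0018 -0.0004 -1.    ] F [ 0.0791 -0.0606  0.5525] gap 50.3 ff 0.0 j [-0.7792  0.541   0.435   1.4085 -0.2315  1.2444 -0.318 ]
probe wrist 0.65 [268.6 136.9] [0.534  0.3593 0.105 ]
stand wrist 0.75 [278.7 134.8] [0.5438 0.3617 0.    ]
probe ((532.2610473632812, 360.78662109375), (27.092981338500977, 25.787466049194336), 89.95426177978516)
stand ((544.6797485351562, 361.3376159667969), (92.28192901611328, 71.21153259277344), 6.851253986358643)
handle top px ((271.61767578125, 134.47061157226562), (9.45888900756836, 0.9701424241065979), 75.96376037597656) pos [0.5389 0.3618 0.159 ]
probe side 0.8 [257.5 109.3] [0.5198 0.368  0.105 ]
square_spot side 0.6 [246.9 187.4] [0.4861 0.1163 0.053 ]
bar_spot side 0.86 [245.1 290.1] [ 0.4795 -0.1796  0.04  ]
disc_spot side 0.53 [324.5 219.8] [0.6659 0.0184 0.028 ]
mandrel side 0.83 [265.6 248.2] [ 0.5247 -0.0355  0.    ]
bottle side 0.58 [310.2 189.4] [0.6452 0.1543 0.    ]
driver side 0.64 [342.6 287.5] [ 0.6865 -0.1577  0.    ]
zero_lever_tip side 0.82 [244.8 347.9] [ 0.4838 -0.3598  0.122 ]
probe scene 0.75 [367.9 165.1] [0.5435 0.3521 0.105 ]
square_spot scene 0.52 [365.4 160. ] [0.4385 0.4462 0.053 ]
bar_spot scene 0.51 [205.8 225.1] [ 0.4791 -0.1758  0.04  ]
disc_spot scene 0.68 [301.4 242.2] [0.6708 0.01   0.028 ]
mandrel scene 0.84 [260.6 230.7] [ 0.5354 -0.0357  0.    ]
bottle scene 0.82 [337.9 225.9] [0.6366 0.1649 0.    ]
driver scene 0.83 [251.5 277.5] [ 0.6904 -0.1533  0.    ]
zero_lever_tip scene 0.75 [135.9 218.9] [ 0.4721 -0.3501  0.122 ]
```

The probe's outline, 27x26 mm at (0.532,0.361), matches the original hanging pose. The networks' estimates for the other things are within their usual scatter of the first look. Handing in.

```bash
python3 -c "
from h import *
print(ctrl.hand_in())"
```

```text
the job is handed in; nothing more can be done
None
```

The job is handed in at about 43 s of the 72 s: lever pushed to its stop and sprung back, the disc, square and bar spots each pressed about 4 mm (by force) for over half a second, probe back upright in the fork, and no other objects seen to have moved.

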